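# Refit the pan of a counting scale over its hidden locating pin and press it down

### The arm

A 6-joint arm with a two-finger parallel gripper is mounted at the origin on the work surface. World frame = base frame: x ahead of the robot, y to its left, z up, the work surface at z = 0. Lengths are in mm, angles in rad, forces in N, time in s.
With the tool pointing down it reaches from about 275 to 1000 mm from the base axis. Payload 8.4 kg.
Tool frame: the origin (TCP) lies at the very end of the fingers, on their centre line; the grasp point (between the pads) lies 19 mm behind it; z points along the fingers, y is the direction in which the jaws open and shut (so a half turn about z gives the same grasp; the last joint's range is limited). The gripper opens to 85 mm and grips with 20 to 120 N. Pads are 22 mm wide; open, the fingers measure 114 mm over their backs; the gripper's body (76 mm by 85 mm) begins 54 mm behind the grasp point. The pads swing forward as they close: fully open they stand 13 mm farther back than shut.
Start: joints at [-1.186, 0.353, 1.633, -0, 1.155, -0.002], TCP at [235.765, -578.829, 231.281] pointing down, gripper open.
Joint ranges: [-2.63, 2.63], [-0.92, 2.1], [0.06, 2.66], [-1.3, 4.44], [0, 2.69], [-3.02, 3.02]. Speed limits (rad/s): [2.22, 2.22, 2.79, 3.14, 3.14, 3.14].

### API

Orientations are given as [roll, pitch, yaw] about the fixed x, y, z axes, in that order (R = Rz(yaw) Ry(pitch) Rx(roll)).
In Python, from rig import sense, grab_frame, get_calibration, sign_off, boxes_of, trace gives the robot as it stands.
- The arm moves only by the tool servo_tool, never from a script. Its argument "rows" is a list of rows, each a list of 3 entries, a list of its own where there are three numbers: the finger opening in mm, from 0 to 85.4, then the shift along the tool's x, y, z in mm, then the turn, a rotation vector about the tool's x, y, z in degrees. A call has 1 to 8 rows; each row shifts and turns the commanded pose from where the row before left it, along the tool's axes as they then stand; what a row does not reach is not made up. A row lasts 1/8 s, in which the tool goes at most 62.5 mm and 10.7 degrees, less where a joint would pass 70% of its speed; a pose out of reach is approached as far as the arm can. A call is refused whole if a number of a shift passes 62.5 or a number of a turn 10.7, either way. A call with a gripper value outside its range is refused whole. The fingers move at their own pace and stop on an object; "force" is the grip in N (left out, the last holds). Time passes only in rows, so rows that do not move let the fingers close. It gives the time, the measured TCP pose, the force and the opening at its end, in the units of the state.
- sense(): the state, without advancing time (a new reading comes with each control period).
- grab_frame(name): name is "side" or "top"; returns the picture (480x640x3 uint8, blue, green, red); there is no depth.
- get_calibration(name): a dict with "intrinsics" (3x3 intrinsics, pixels), "k1" (the pictures are not rectified: a ray, as slopes to the right and down, at radius r is drawn at 1 + k1 r^2 times it, then the intrinsics apply), "world_to_cam" (4x4, takes a point from world to camera coordinates). Camera axes: x right, y down, z forward; pixel columns grow to the right and rows downward; lengths in mm; the calibration is good to about 2 mm. A picture is of the moment at which its call begins. get_calibration takes no time and is no camera call.
- sign_off(): hands the job in, once; it reports no verdict.
Trained networks look in the newest picture that a camera, given by its name, has taken for a name from the list of things; names that differ only in an ending like _2 or _b are one class to them, and where a whole thing is asked for, a point or a joint stands for the part that bears it (a point fixed in the world has none). Each returns a list of dicts, best first, with "conf" (0 to 1); they miss things now and then, are a little off and sometimes report something else, mostly with a low value. They report only what shows in the picture. A call takes as long as a camera call. They do not tell look-alikes from the thing itself.
- boxes_of(camera, thing): "centre" ([x, y, z] in mm, in the coordinates of the camera as it stood for that picture, good to about 4 mm: the middle of the surface that is visible of it).
- trace(camera, thing): "mask" (480x640 bool, what is visible of it).
The state is a dict: "clock": time; "qpos": joint angles; "qvel": joint speeds; "joint_efforts": joint torques, N m; "eef_pos": TCP position; "tcp_rot": TCP orientation; "contact_force": force on the tool from outside, world axes, zero at the start; "wrist_torque": the same for the moment, N m; "opening": opening from 0.0 (shut) to 1.0 (fully open).
Only numpy, scipy, OpenCV 4.12 (cv2) and the standard library are available. Lean on these libraries where they do the work, as an engineer would, in place of code of your own. Each camera call takes 0.05 s, during which the arm holds its last target. There are 200 camera calls.

### The job

Lift the red counting pan (its middle divider is the handle) and put it back on the counting scale, square to the scale: the brass locating pin disappears under the pan, so you may let the pan ride lightly on it and slide it fore and aft until it drops on fully. Then press the pan gently down against the platform's spring, about 8 mm (6 mm at the least), and finish while still holding it pressed down there: do not let go. Never load the scale with more than 25 N, and leave the other things on the bench where they are.

Things in the scene. Friction and masses are not known exactly. Their poses are not given: they have to be found in the camera images.
- pan_grip (a point): Grip point of the loose red plastic counting pan (0.25 kg, standing on the bench): on the middle of its upright divider, 45 mm above the pan's underside. The divider is 12 mm thick (pan x), 122 mm long (pan y), its top 70 mm above the underside. Pan: 100 mm (x) by 130 mm (y), floor 17 mm thick, rim top 35 mm above the underside. Half a turn makes no difference.
- pan_socket (a point): Middle of the pan's flat underside, straight below pan_grip, same axes: mouth of a blind round socket, 20 mm in diameter and 14 mm deep, which opens downward and cannot be seen from above.
- scale: Grey counting scale fixed to the bench: housing 220 mm (x) by 200 mm (y), top 55 mm above the bench, black keypad at its front (-x) reaching 160 mm from the centre. Origin: centre of the underside, at bench level; x points from front to back, z up.
- slot_middle (a point): Point on the scale's centre axis, 77 mm above the bench, axes as the scale. A round aluminium platform (68 mm diameter, top at this height when free) with a brass pin in its middle stands clamped in a fore-and-aft slot: the pin is on the line y = 0 but anywhere from 15 mm in front (-x) to 15 mm behind (+x) of this point, different each time, not tracked; it stays there.
- platform (a joint): How far the sprung platform, with its pin, is pressed down, in m: 0 free, 0.011 at its stop. Spring: 3 N at 0, plus 0.8 N per mm; the pan's weight alone does not move it. Pin: 16 mm diameter, tip 12 mm above the platform, the upper 4 mm tapering to 9 mm. With the pan fully on, its underside lies flat on the platform: 77 mm above the bench until pressed.
- weight: Brass test weight, 40 mm diameter, 50 mm high, 0.4 kg, near the pan; leave alone. Origin: centre of its underside.
- coupling: Steel pipe coupling standing on end, 42 mm diameter, 32 mm high, near the pan; leave alone. Origin: centre of its underside.
- jar: Glass jar with white cap, 64 mm diameter, 85 mm high; leave alone. Origin: centre of its underside.
- scanner: Black and grey barcode scanner lying on the bench, about 165 mm by 68 mm, 34 mm high; leave alone. Origin: on its underside, under the middle of its black handle; x towards the grey head.
- carton: Small cardboard carton 120 by 100 by 80 mm high; leave alone. Origin: centre of its underside.
- tape: Orange tape roll lying flat, 100 mm diameter, 45 mm high; leave alone. Origin: centre of its underside.
There are look-alikes about, which are no part of the job. Of the things that look like the part that bears pan_grip, take the one that is farthest to the robot's right at the start.

How it is judged:
By the outcome, as a careful person would: the job done as asked, in the order asked, and still so for the second after the job is handed in, while the arm keeps its last pose, push and grip.
It also fails if it takes over 64 s, if anything falls off the work surface, if the arm or the gripper's body presses on something with over 40 N, if the wrist force passes 120 N, or if a joint passes its speed limit or range.

## Working session

There is one attempt and no reset: what is moved stays moved. The work goes in short steps, Python scripts to look and compute and a tool call to move; the robot and the scene stay as the last step left them, time stands still between calls to the robot, and variables do not carry over. Pictures are saved under pics/ and viewed, about 8 in all and at most 12, crops included, and the job is handed in when it is done.

Besides the shell and the picture viewer there is one more tool, called after "Request:" as name(argument=value, ...), one argument or row to a line, values as JSON. servo_tool: Moves the arm, as the interface text tells. Its arguments: {"type":"object","properties":{"rows":{"type":"array","items":{"type":"array"}},"force":{"type":"number"}},"required":["rows"]}

```bash
mkdir -p pics; cat > h.py <<'E'
import numpy as np, cv2
from rig import *
def w(cam,p):
    T=np.array(get_calibration(cam)["world_to_cam"]); return (np.linalg.inv(T)@np.r_[p,1])[:3]
def ray(cam,uv):
    c=get_calibration(cam);K=np.array(c["intrinsics"],float);k1=c["k1"];T=np.array(c["world_to_cam"])
    n=cv2.undistortPoints(np.array(uv,float).reshape(-1,1,2),K,np.array([k1,0,0,0.]))[:,0]
    d=np.c_[n,np.ones(len(n))]@T[:3,:3]; o=-T[:3,:3].T@T[:3,3]; return o,d
def at_z(cam,uv,z):
    o,d=ray(cam,uv); return o+d*((z-o[2])/d[:,2])[:,None]
def proj(cam,P):
    c=get_calibration(cam);K=np.array(c["intrinsics"],float);T=np.array(c["world_to_cam"])
    return cv2.projectPoints(np.atleast_2d(np.array(P,float)),cv2.Rodrigues(T[:3,:3])[0],T[:3,3],K,np.array([c["k1"],0,0,0.]))[0][:,0]
E
python3 - <<'E'
from h import *
for c in ("top","side"):
    f=grab_frame(c); cv2.imwrite(f"pics/{c}0.png",f)
    for t in ("pan_grip","scale","platform","weight","coupling","jar","scanner","carton","tape"):
        for b in boxes_of(c,t): p=w(c,b["centre"]);print(c,t,round(b["conf"],2),p.round(),proj(c,p).round().ravel())
print(sense())
E
```

```text
top pan_grip 0.64 [589. 207.  16.] [251. 227.]
top pan_grip 0.62 [337. 503.  15.] [147. 316.]
top scale 0.74 [703. 207.  36.] [251. 186.]
top scale 0.68 [ 524. -206.   56.] [399. 244.]
top platform 0.74 [ 561. -207.   72.] [399. 230.]
top weight 0.59 [703. 204.  34.] [252. 187.]
top coupling 0.46 [576. 477.  76.] [152. 228.]
top jar 0.75 [730.   2.  88.] [322. 170.]
top scanner 0.76 [261. 334.  26.] [204. 343.]
top carton 0.87 [577. 477.  77.] [152. 228.]
top tape 0.94 [ 572. -509.   43.] [503. 227.]
side pan_grip 0.88 [589. 224.  29.] [241. 274.]
side pan_grip 0.62 [331. 515.  26.] [197. 391.]
side scale 0.78 [ 515. -174.   55.] [362. 226.]
side platform 0.68 [ 555. -203.   77.] [359. 212.]
side weight 0.73 [700. 214.  28.] [221. 256.]
side coupling 0.77 [480. 220.  24.] [267. 294.]
side jar 0.8 [735.  16.  61.] [268. 218.]
side scanner 0.96 [253. 343.  31.] [288. 366.]
side tape 0.6 [ 597. -472.   33.] [401. 194.]
{'clock': 1.0, 'qpos': array([-1.18643410e+00,  3.52996686e-01,  1.63341394e+00, -1.11866907e-05,
        1.15522075e+00, -2.38455020e-03]), 'qvel': array([-0.0006765 ,  0.00073892, -0.00197414,  0.00026667,  0.00025347,
        0.00059151]), 'joint_efforts': array([-2.13628366e-03, -6.05187750e+01, -3.42439163e+01,  4.22127144e-06,
        1.27781601e-03,  2.12796368e-05]), 'eef_pos': array([ 235.73677546, -578.82383358,  231.27706474]), 'tcp_rot': array([-3.14155391e+00,  1.01419918e-05,  3.86751296e-01]), 'contact_force': array([-0.46209253,  0.19863083, -0.19566644]), 'wrist_torque': array([ 0.02299412, -0.0082751 ,  0.01298079]), 'opening': 0.9993694075316257}
```

View pics/top0.png

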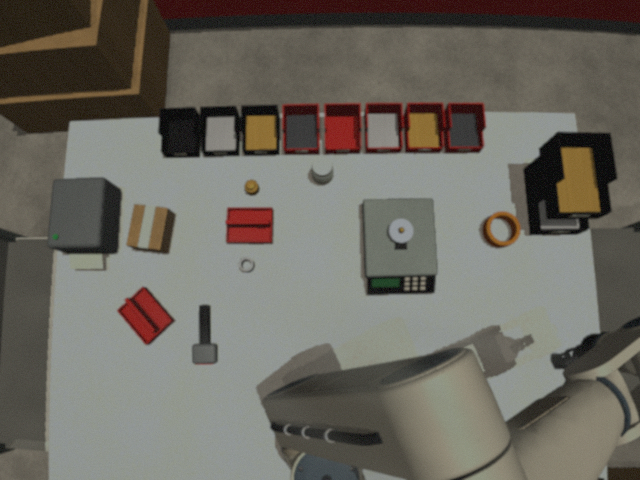

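View pics/side0.png

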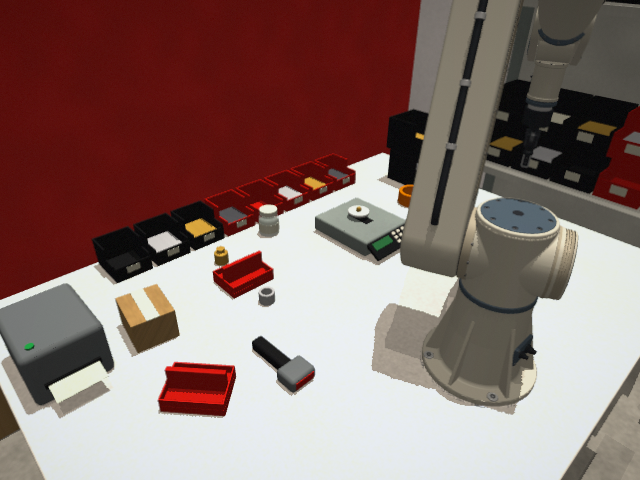

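Pan candidates: A at top (250,226)/side (243,273), world y≈+207; B at top (147,316)/side (197,391), world y≈+503. The robot's right is −y, so A is the one; it also has the weight and the coupling next to it. I'll confirm with a crop and measure.

```bash
python3 - <<'E'
from h import *
f=cv2.imread("pics/top0.png"); s=cv2.imread("pics/side0.png")
R=lambda im,x,y,w_,h_:cv2.resize(im[y:y+h_,x:x+w_],(400,300),interpolation=cv2.INTER_CUBIC)
cv2.imwrite("pics/c1.png",np.vstack([np.hstack([R(f,210,190,80,60),R(f,345,190,146,110)]),np.hstack([R(s,203,240,80,60),R(s,310,180,106,80)])]))
def rect(mask,z,c="top"):
    cs=cv2.findContours(mask.astype(np.uint8),cv2.RETR_EXTERNAL,cv2.CHAIN_APPROX_NONE)[0]
    p=max(cs,key=len)[:,0]; P=at_z(c,p,z)[:,:2].astype(np.float32); return cv2.minAreaRect(P)
b,g,r=[f[...,i].astype(int) for i in range(3)]
m=np.zeros(f.shape[:2],bool); m[200:250,220:280]=((r>90)&(g<70)&(b<70))[200:250,220:280]
print("pan red",rect(m,25),rect(m,35))
grab_frame("top")
for t in trace("top","pan_grip"): print("pan trace",t["conf"],rect(t["mask"],30))
for t in trace("top","scale"): print("scale trace",t["conf"],rect(t["mask"],55))
for t in trace("top","platform"):
    print("plat",t["conf"],rect(t["mask"],77), at_z("top",np.argwhere(t["mask"])[:,::-1].mean(0)[None],77))
hsv=cv2.cvtColor(f,cv2.COLOR_BGR2HSV)
sub=f[215:245,385:415].astype(int); q=np.argwhere((sub[...,2]-sub[...,0]>40))
print("pin px",q[:,::-1].mean(0)+[385,215],len(q)); print(at_z("top",(q[:,::-1].mean(0)+[385,215])[None],87))
E
```

```text
pan red ((592.1804809570312, 212.58526611328125), (132.67124938964844, 99.20171356201172), 89.10559844970703) ((589.997314453125, 211.00643920898438), (131.70355224609375, 98.4781265258789), 89.10559844970703)
pan trace 0.76 ((591.1207275390625, 210.5193328857422), (135.1864013671875, 104.66883850097656), 89.11103820800781)
pan trace 0.62 ((340.51959228515625, 504.4233703613281), (147.71719360351562, 109.92088317871094), 42.98303985595703)
scale trace 0.82 ((521.971435546875, -209.0890655517578), (270.9784240722656, 200.52577209472656), 0.4746365249156952)
plat 0.74 ((558.653076171875, -209.91275024414062), (63.67372131347656, 64.07205200195312), 89.09929656982422) [[ 558.30806731 -210.44759889   77.        ]]
pin px [401.5 229.5] 12
[[ 559.21424733 -211.03181052   87.        ]]
```

View pics/c1.png

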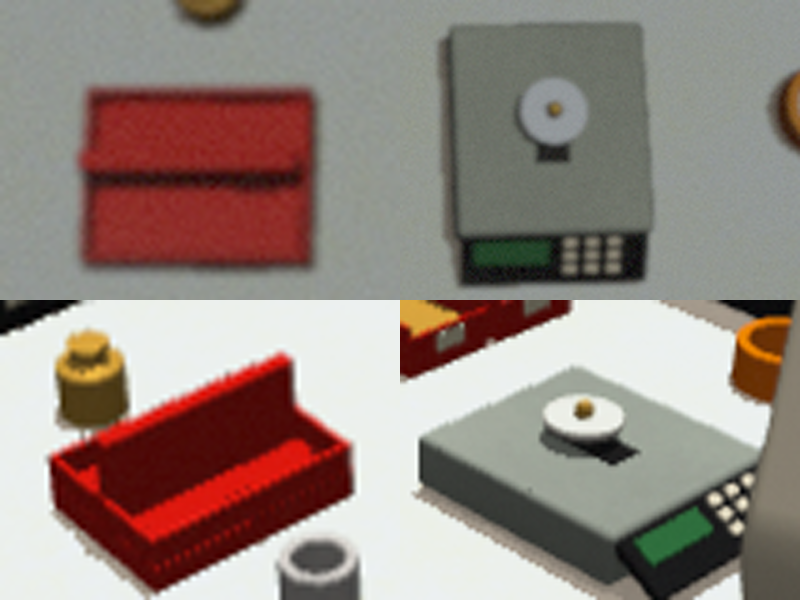

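Crop: pan A (crop centre ≈(200,178), i.e. top px (250,226)) has its divider along world y and is empty. The pin is visible on the platform, which sits toward the rear of its slot (top px (401.5,229.5)). Moving: turn first, then travel.

Request:
servo_tool(
  rows=[
    [45, [0, 0, 0], [0, 0, -9.5]],
    [45, [0, 0, 0], [0, 0, -9.5]],
    [45, [0, 0, 0], [0, 0, -9.5]],
    [45, [0, 0, 0], [0, 0, -9.5]],
    [45, [0, 0, 0], [0, 0, -9.5]],
    [45, [0, 0, 0], [0, 0, -9.5]],
    [45, [0, 0, 0], [0, 0, -9.9]],
  ],
  force=40,
)

```text
clock: 2.08
eef_pos: [235.8, -578.8, 231.3]
tcp_rot: [-3.142, -0.0, 1.56]
contact_force: [0.1, -0.5, -0.5]
opening: 0.529
```

Request:
servo_tool(
  rows=[
    [45, [56, 25, 0], [0, 0, 0]],
    [45, [56, 25, 0], [0, 0, 0]],
    [45, [56, 25, 0], [0, 0, 0]],
    [45, [56, 25, 0], [0, 0, 0]],
    [45, [56, 25, 0], [0, 0, 0]],
    [45, [56, 25, 0], [0, 0, 0]],
    [45, [56, 25, 0], [0, 0, 0]],
  ],
)

```text
clock: 2.95
eef_pos: [417.8, -188.0, 231.7]
tcp_rot: [3.141, 0.0, 1.554]
contact_force: [1.6, -1.2, -0.3]
opening: 0.525
```

Request:
servo_tool(
  rows=[
    [45, [56, 25, 0], [0, 0, 0]],
    [45, [56, 25, 0], [0, 0, 0]],
    [45, [56, 25, 0], [0, 0, 0]],
    [45, [56, 25, 0], [0, 0, 0]],
    [45, [56, 25, 0], [0, 0, 0]],
    [45, [50, 20, 0], [0, 0, 0]],
    [45, [10, 5, 0], [0, 0, 0]],
    [45, [0, 0, 0], [0, 0, 0]],
  ],
)

```text
clock: 3.95
eef_pos: [572.5, 147.9, 230.9]
tcp_rot: [-3.141, 0.0, 1.556]
contact_force: [-0.4, -0.2, 0.5]
opening: 0.529
```

```bash
cat > fit.py <<'E'
from h import *
from scipy.optimize import minimize
def box(a,b,z0,z1): return np.array([[x,y,z] for x in a for y in b for z in (z0,z1)],float)
PAN=[box((-50,50),(-65,65),0,35),box((-6,6),(-61,61),17,70)]
def sil(cam,parts,p,z=0,S=4):
    m=np.zeros((480*S,640*S),np.uint8); c,s=np.cos(p[2]),np.sin(p[2])
    for P in parts:
        Q=np.c_[P[:,0]*c-P[:,1]*s+p[0],P[:,0]*s+P[:,1]*c+p[1],P[:,2]+z]
        u=(proj(cam,Q)+.5)*S
        cv2.fillConvexPoly(m,cv2.convexHull(np.round(u).astype(np.int32)),1)
    return cv2.resize(m.astype(np.float32),(640,480),interpolation=cv2.INTER_AREA)
def fit(masks,parts,p0,z=0):
    def cost(v):
        p=[p0[0]+v[0],p0[1]+v[1],p0[2]+v[2]/50]
        return sum(np.abs(sil(c,parts,p,z)-m).sum()/m.sum() for c,m in masks.items())
    r=minimize(cost,[0,0,0],method="Nelder-Mead",options=dict(initial_simplex=[[0,0,0],[5,0,0],[0,5,0],[0,0,3]],maxiter=150))
    return (p0[0]+r.x[0],p0[1]+r.x[1],np.degrees(p0[2]+r.x[2]/50)),r.fun
def red(im,roi):
    x,y,w_,h_=roi; b,g,r=[im[...,i].astype(int) for i in range(3)]
    m=np.zeros(im.shape[:2],np.float32); m[y:y+h_,x:x+w_]=((r>60)&(g<.5*r)&(b<.5*r))[y:y+h_,x:x+w_]; return m
E
python3 - <<'E'
from fit import *
f=cv2.imread("pics/top0.png"); s=cv2.imread("pics/side0.png")
M=dict(top=red(f,(220,200,60,50)),side=red(s,(208,247,70,50)))
for k in (["top"],["side"],["top","side"]):
    r=fit({c:M[c] for c in k},PAN,(591,211,-.015)); print(k,np.round(r[0],1),round(r[1],3))
# scale edges on the z=55 plane, top camera: gradients along sides of the housing
g=cv2.cvtColor(f,cv2.COLOR_BGR2GRAY).astype(float)
def edge(pts_a,n,rng):  # sample profiles in world plane z=55
    out=[]
    for a in pts_a:
        t=np.arange(-rng,rng,.5); P=np.c_[a[0]+n[0]*t,a[1]+n[1]*t,np.full(len(t),55.)]
        u=proj("top",P).astype(np.float32); v=cv2.remap(g.astype(np.float32),u[:,0].reshape(1,-1),u[:,1].reshape(1,-1),cv2.INTER_LINEAR).ravel()
        d=np.abs(np.gradient(cv2.GaussianBlur(v.reshape(1,-1),(0,0),4).ravel())); i=d.argmax(); out.append(a+np.array(n)*t[i])
    return np.array(out)
cx,cy=547,-209
for n,o in (((0,1),(0,100)),((0,-1),(0,-100))):
    e=edge([np.array([cx+o[0]+k,cy+o[1]]) for k in range(-85,90,10)],n,15)
    q=np.polyfit(e[:,0]-cx,e[:,1],1); print("side edge y",q[1],"deg",np.degrees(np.arctan(q[0])),"res",np.std(e[:,1]-np.polyval(q,e[:,0]-cx)))
for o in (110,-110):
    e=edge([np.array([cx+o,cy+k]) for k in range(-80,85,10)],(1,0),15)
    q=np.polyfit(e[:,1]-cy,e[:,0],1); print("fb edge x",q[1],"deg",-np.degrees(np.arctan(q[0])),"res",np.std(e[:,0]-np.polyval(q,e[:,1]-cy)))
# pin and platform from side
grab_frame("side")
for t in trace("side","platform"): print("plat side",t["conf"],at_z("side",np.argwhere(t["mask"])[:,::-1].mean(0)[None],77))
sub=s[200:222,345:375].astype(int); q=np.argwhere(sub[...,2]-sub[...,0]>40); c=q[:,::-1].mean(0)+[345,200]
print("pin side px",c,len(q),at_z("side",c[None],84)); print(proj("top",[559,-210,86]),proj("side",[559,-210,84]))
E
```

```text
['top'] [591.9 211.9  -1.5] 0.239
['side'] [599.8 211.7  -1.1] 0.066
['top', 'side'] [597.  212.4  -2.7] 0.316
side edge y -99.19444444444446 deg 0.22173178592302448 res 0.5697867656412247
side edge y -310.30555555555554 deg 0.6415203606174835 res 0.49972281427383186
fb edge x 656.5 deg 0.40724255513877466 res 0.4497532323525115
fb edge x 437.52941176470586 deg -0.4353272025871965 res 2.02019075920458
plat side 0.79 [[ 560.14154023 -206.62890011   77.        ]]
plat side 0.33 [[ 512.77514312 -409.00669243   77.        ]]
pin side px [358.5        208.22222222] 18 [[ 563.50072059 -209.72459342   84.        ]]
[[401.07042604 229.65727481]] [[359.62276681 208.70622989]]
```

Request:
servo_tool(
  rows=[
    [42, [32, 11, 0], [0, 0, 0]],
    [42, [32, 11.5, 0], [0, 0, 0]],
    [42, [0, 0, 50], [0, 0, 0]],
    [42, [0, 0, 50], [0, 0, 0]],
    [42, [0, 0, 30], [0, 0, 0]],
    [42, [0, 0, 10], [0, 0, 0]],
    [42, [0, 0, 0], [0, 0, 0]],
  ],
)

```text
clock: 4.92
eef_pos: [596.4, 210.5, 91.7]
tcp_rot: [-3.141, 0.0, 1.553]
contact_force: [-0.5, 0.0, 0.8]
opening: 0.492
```

```bash
python3 - <<'E'
from h import *
f=grab_frame("top"); s=grab_frame("side")
R=lambda im,x,y,w_,h_:cv2.resize(im[y:y+h_,x:x+w_],(400,300),interpolation=cv2.INTER_CUBIC)
cv2.imwrite("pics/c2.png",np.hstack([R(f,210,190,80,60),R(s,193,220,100,75)])); print(sense()["eef_pos"])
E
```

```text
[597.27335726 211.21314826  92.89983785]
```

View pics/c2.png

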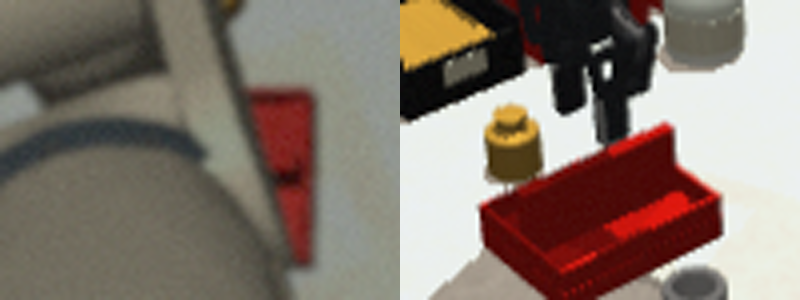

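Left: arm covers most of the pan. Right: fingers hover above the divider (tips at crop (568,105) and (612,140)), one on each side. Descend and grip.

Request:
servo_tool(
  rows=[
    [42, [1, 0, 20], [0, 0, 0]],
    [42, [0, 0, 20], [0, 0, 0]],
    [42, [0, 0, 15], [0, 0, 0]],
    [42, [0, 0, 9], [0, 0, 0]],
    [42, [0, 0, 0], [0, 0, 0]],
  ],
)

```text
clock: 5.65
eef_pos: [595.7, 212.2, 26.2]
tcp_rot: [-3.14, 0.001, 1.554]
contact_force: [0.0, -0.4, -0.6]
opening: 0.492
```

Request:
servo_tool(
  rows=[
    [0, [0, 0, 0], [0, 0, 0]],
    [0, [0, 0, 0], [0, 0, 0]],
    [0, [0, 0, 0], [0, 0, 0]],
    [0, [0, 0, 0], [0, 0, 0]],
    [0, [0, 0, 0], [0, 0, 0]],
    [0, [0, 0, 0], [0, 0, 0]],
  ],
  force=50,
)

```text
clock: 6.4
eef_pos: [596.8, 212.6, 28.0]
tcp_rot: [3.141, -0.0, 1.554]
contact_force: [-0.5, -0.0, 5.9]
opening: 0.135
```

Request:
servo_tool(
  rows=[
    [0, [0, 0, -15], [0, 0, 0]],
    [0, [0, 0, -35], [0, 0, 0]],
    [0, [0, 0, -50], [0, 0, 0]],
    [0, [0, 0, -50], [0, 0, 0]],
    [0, [0, 0, 0], [0, 0, 0]],
    [0, [0, 0, 0], [0, 0, 0]],
  ],
  force=60,
)

```text
clock: 7.15
eef_pos: [595.4, 212.1, 176.8]
tcp_rot: [-3.141, 0.0, 1.554]
contact_force: [-0.0, -0.6, -3.9]
opening: 0.134
```

```bash
python3 - <<'E'
from fit import *
S=[]
s=grab_frame("side"); st=sense(); print({k:np.round(st[k],3) for k in("eef_pos","tcp_rot","contact_force","wrist_torque","opening")})
cv2.imwrite("pics/side3.png",s)
b,g,r=[s[...,i].astype(int) for i in range(3)]
u=proj("side",st["eef_pos"])[0]; print(u)
x,y=u.astype(int)
cv2.imwrite("pics/c3.png",cv2.resize(s[y-60:y+60,x-80:x+80],(640,480),interpolation=cv2.INTER_CUBIC))
cv2.imwrite("pics/sil.png",sil("side",PAN,(st["eef_pos"][0],st["eef_pos"][1],-.016),st["eef_pos"][2]-27)*255)
E
```

```text
{'eef_pos': array([595.029, 211.936, 175.885]), 'tcp_rot': array([-3.139e+00,  1.000e-03,  1.554e+00]), 'contact_force': array([-0.846,  0.471, -4.189]), 'wrist_torque': array([0.028, 0.007, 0.05 ]), 'opening': np.float64(0.135)}
[239.1828844  224.90942579][ WARN:0@2.806] global loadsave.cpp:1063 imwrite_ Unsupported depth image for selected encoder is fallbacked to CV_8U.
```

View pics/c3.png

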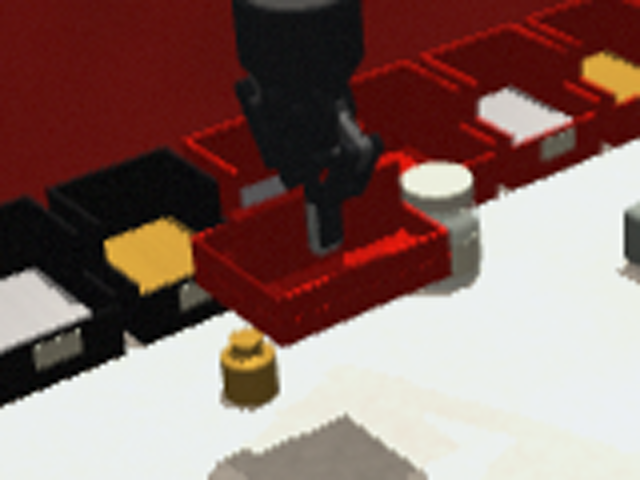

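Pan is held (opening 11.5 mm), level and clear. Carry to above the scale.

Request:
servo_tool(
  rows=[
    [0, [-25, -1, 0], [0, 0, 0]],
    [0, [-50, -3, 0], [0, 0, 0]],
    [0, [-60, -4, 0], [0, 0, 0]],
    [0, [-60, -4, 0], [0, 0, 0]],
    [0, [-60, -4, 0], [0, 0, 0]],
    [0, [-60, -4, 0], [0, 0, 0]],
    [0, [-50, -3, 0], [0, 0, 0]],
    [0, [-35, -2, 0], [0, 0, 0]],
  ],
)

```text
clock: 8.2
eef_pos: [562.7, -190.1, 175.8]
tcp_rot: [-3.139, -0.0, 1.553]
contact_force: [-0.1, 0.7, -2.6]
opening: 0.135
```

Request:
servo_tool(
  rows=[
    [0, [-18, -2, 0], [0, 0, -0.7]],
    [0, [-5, 0, 0], [0, 0, -0.7]],
    [0, [0, 0, 20], [0, 0, 0]],
    [0, [0, 0, 15], [0, 0, 0]],
    [0, [0, 0, 0], [0, 0, 0]],
    [0, [0, 0, 0], [0, 0, 0]],
  ],
)

```text
clock: 8.95
eef_pos: [562.6, -209.9, 142.5]
tcp_rot: [3.142, 0.0, 1.579]
contact_force: [-0.2, 0.3, -2.3]
opening: 0.135
```

```bash
python3 - <<'E'
from fit import *
f=grab_frame("top"); s=grab_frame("side"); st=sense(); print({k:np.round(st[k],3) for k in("clock","eef_pos","tcp_rot","contact_force","wrist_torque","opening")})
cv2.imwrite("pics/side4.png",s);cv2.imwrite("pics/top4.png",f)
p=st["eef_pos"]; x,y=proj("side",p)[0].astype(int); print(x,y)
m=red(s,(x-45,y-35,90,70))
for z in (p[2]-28,p[2]-25): print(fit(dict(side=m),PAN,(p[0],p[1],0.0),z))
cx,cy=proj("top",p)[0].astype(int)
R=lambda im,x,y:cv2.resize(im[y-45:y+45,x-60:x+60],(400,300),interpolation=cv2.INTER_CUBIC)
cv2.imwrite("pics/c4.png",np.hstack([R(f,cx,cy),R(s,x,y),cv2.resize(cv2.cvtColor((m[y-45:y+45,x-60:x+60]*255).astype(np.uint8),cv2.COLOR_GRAY2BGR),(0,0),fx=0.01,fy=1) if 0 else np.zeros((300,1,3),np.uint8)]))
E
```

```text
{'clock': np.float64(9.05), 'eef_pos': array([ 562.873, -210.056,  142.927]), 'tcp_rot': array([3.141, 0.   , 1.579]), 'contact_force': array([ 0.346,  0.828, -1.868]), 'wrist_torque': array([ 0.015,  0.017, -0.05 ]), 'opening': np.float64(0.131)}
359 191
((np.float64(568.4834218152622), np.float64(-210.07610855043356), np.float64(-1.8659645003772203)), np.float64(0.5969762206077576))
((np.float64(565.4253086366233), np.float64(-206.9509353906078), np.float64(-2.027727306593177)), np.float64(0.6014359593391418))
```

View pics/c4.png

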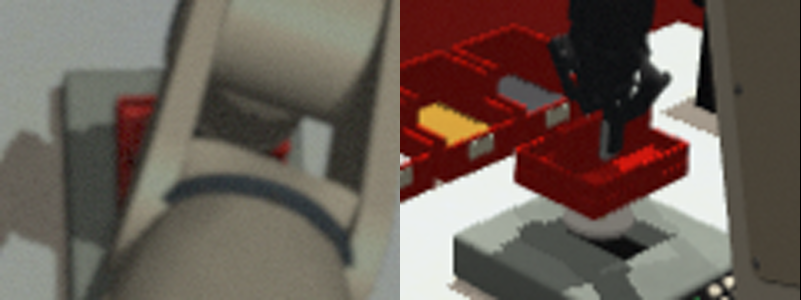

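The pan is level above the platform, roughly centred (side crop: pan at (602,165), platform below at (600,218)). The side camera reads about +4 mm in x here and also at the pick-up, so the pin is near x≈559.5. Shift −3 mm in x and descend to just above the pin.

Request:
servo_tool(
  rows=[
    [0, [0, -3, 0], [0, 0, 0]],
    [0, [0, 0, 12], [0, 0, 0]],
    [0, [0, 0, 10], [0, 0, 0]],
    [0, [0, 0, 0], [0, 0, 0]],
    [0, [0, 0, 0], [0, 0, 0]],
  ],
)

```text
clock: 9.68
eef_pos: [559.4, -210.2, 120.1]
tcp_rot: [-3.141, -0.0, 1.579]
contact_force: [0.4, -0.6, -1.9]
opening: 0.134
```

Request:
servo_tool(
  rows=[
    [0, [0, 0, 1.5], [0, 0, 0]],
    [0, [0, 0, 0], [0, 0, 0]],
    [0, [0, 0, 1.5], [0, 0, 0]],
    [0, [0, 0, 0], [0, 0, 0]],
    [0, [0, 0, 1.5], [0, 0, 0]],
    [0, [0, 0, 0], [0, 0, 0]],
    [0, [0, 0, 0], [0, 0, 0]],
  ],
)

```text
clock: 10.55
eef_pos: [559.4, -210.1, 115.8]
tcp_rot: [-3.142, -0.0, 1.579]
contact_force: [1.6, -0.7, -2.6]
opening: 0.133
```

Request:
servo_tool(
  rows=[
    [0, [0, 0, 1.5], [0, 0, 0]],
    [0, [0, 0, 0], [0, 0, 0]],
    [0, [0, 0, 0], [0, 0, 0]],
  ],
)

```text
clock: 10.92
eef_pos: [559.4, -210.1, 114.2]
tcp_rot: [-3.141, -0.0, 1.579]
contact_force: [0.8, 0.4, -2.3]
opening: 0.135
```

```bash
python3 - <<'E'
from h import *
for i in range(5):
    boxes_of("side","pan_grip") if i==0 else grab_frame("side"); st=sense(); print(st["clock"],st["eef_pos"].round(1),st["tcp_rot"].round(4),st["contact_force"].round(1),st["wrist_torque"].round(2))
E
```

```text
10.975 [ 559.4 -210.2  114.3] [3.1416 0.     1.5789] [-0.5  0.3 -2.3] [0.01 0.05 0.02]
11.025 [ 559.4 -210.1  114.3] [-3.1416 -0.      1.5789] [-0.7 -0.5 -2. ] [-0.01  0.03 -0.01]
11.075 [ 559.4 -210.1  114.3] [-3.1416 -0.      1.5788] [-0.2  0.2 -2.1] [ 0.01  0.   -0.03]
11.125 [ 559.4 -210.2  114.3] [3.1415 0.     1.5789] [-0.2 -0.2 -2.2] [ 0.    0.02 -0.04]
11.175 [ 559.4 -210.2  114.3] [ 3.1416 -0.      1.5788] [-0.   0.6 -2.6] [ 0.03 -0.01  0.05]
```

Request:
servo_tool(
  rows=[
    [0, [0, 0, 1.5], [0, 0, 0]],
    [0, [0, 0, 0], [0, 0, 0]],
    [0, [0, 0, 0], [0, 0, 0]],
  ],
)

```text
clock: 11.55
eef_pos: [559.8, -210.3, 112.9]
tcp_rot: [3.141, 0.0, 1.579]
contact_force: [0.8, 0.5, -1.6]
opening: 0.131
```

Request:
servo_tool(
  rows=[
    [0, [0, 0, 1.5], [0, 0, 0]],
    [0, [0, 0, 0], [0, 0, 0]],
    [0, [0, 0, 0], [0, 0, 0]],
  ],
)

```text
clock: 11.92
eef_pos: [559.9, -210.3, 111.3]
tcp_rot: [3.141, 0.0, 1.579]
contact_force: [5.1, -1.6, -3.4]
opening: 0.131
```

Request:
servo_tool(
  rows=[
    [0, [0, 0, 1.5], [0, 0, 0]],
    [0, [0, 0, 0], [0, 0, 0]],
    [0, [0, 0, 0], [0, 0, 0]],
  ],
)

```text
clock: 12.3
eef_pos: [559.9, -210.3, 109.9]
tcp_rot: [3.141, 0.0, 1.579]
contact_force: [5.1, -0.7, -2.9]
opening: 0.132
```

A side force of +5 N in x with no vertical load means the pin is in the socket and touching one wall. Relieve by moving +x, then continue.

Request:
servo_tool(
  rows=[
    [0, [0, 1.2, 0], [0, 0, 0]],
    [0, [0, 0, 0], [0, 0, 0]],
    [0, [0, 0, 1.0], [0, 0, 0]],
    [0, [0, 0, 0], [0, 0, 0]],
    [0, [0, 0, 0], [0, 0, 0]],
  ],
)

```text
clock: 12.92
eef_pos: [560.3, -210.0, 108.6]
tcp_rot: [-3.141, -0.0, 1.579]
contact_force: [1.8, 0.3, -3.3]
opening: 0.137
```

Request:
servo_tool(
  rows=[
    [0, [0, 0, 1.5], [0, 0, 0]],
    [0, [0, 0, 0], [0, 0, 0]],
    [0, [0, 0, 0], [0, 0, 0]],
  ],
)

```text
clock: 13.3
eef_pos: [560.4, -210.0, 107.1]
tcp_rot: [-3.141, -0.0, 1.579]
contact_force: [1.4, -0.3, -3.3]
opening: 0.132
```

Request:
servo_tool(
  rows=[
    [0, [0, 0, 1.5], [0, 0, 0]],
    [0, [0, 0, 0], [0, 0, 0]],
    [0, [0, 0, 0], [0, 0, 0]],
  ],
)

```text
clock: 13.68
eef_pos: [560.5, -210.1, 105.7]
tcp_rot: [-3.141, -0.0, 1.579]
contact_force: [1.4, -0.2, -2.5]
opening: 0.134
```

Request:
servo_tool(
  rows=[
    [0, [0, 0.7, 0], [0, 0, 0]],
    [0, [0, 0, 1], [0, 0, 0]],
    [0, [0, 0, 0], [0, 0, 0]],
    [0, [0, 0, 0], [0, 0, 0]],
  ],
)

```text
clock: 14.18
eef_pos: [561.3, -210.1, 105.0]
tcp_rot: [3.142, 0.0, 1.579]
contact_force: [-0.2, 0.5, 1.0]
opening: 0.134
```

Request:
servo_tool(
  rows=[
    [0, [0, 0, 1], [0, 0, 0]],
    [0, [0, 0, 0], [0, 0, 0]],
    [0, [0, 0, 0], [0, 0, 0]],
  ],
)

```text
clock: 14.55
eef_pos: [561.3, -210.2, 103.8]
tcp_rot: [3.142, -0.0, 1.579]
contact_force: [-0.6, 1.0, 0.8]
opening: 0.133
```

Request:
servo_tool(
  rows=[
    [0, [0, 0, 1], [0, 0, 0]],
    [0, [0, 0, 0], [0, 0, 0]],
    [0, [0, 0, 0], [0, 0, 0]],
  ],
)

```text
clock: 14.92
eef_pos: [561.3, -210.2, 102.8]
tcp_rot: [3.142, 0.0, 1.579]
contact_force: [-1.9, 0.4, 2.6]
opening: 0.133
```

Contact with the platform came at TCP z≈105, as expected for a full seat, and the force follows the spring curve. Press to z≈97.

Request:
servo_tool(
  rows=[
    [0, [0, 0, 1.5], [0, 0, 0]],
    [0, [0, 0, 1.5], [0, 0, 0]],
    [0, [0, 0, 0], [0, 0, 0]],
    [0, [0, 0, 1.5], [0, 0, 0]],
    [0, [0, 0, 1.3], [0, 0, 0]],
    [0, [0, 0, 0], [0, 0, 0]],
    [0, [0, 0, 0], [0, 0, 0]],
    [0, [0, 0, 0], [0, 0, 0]],
  ],
)

```text
clock: 15.92
eef_pos: [561.3, -210.1, 97.2]
tcp_rot: [3.141, 0.0, 1.579]
contact_force: [-2.4, 1.2, 6.4]
opening: 0.132
```

```bash
python3 - <<'E'
from h import *
F=[]
for i in range(4):
    s=grab_frame("side"); st=sense(); F.append(np.r_[st["eef_pos"],st["contact_force"]])
print(st["clock"],np.mean(F,0).round(2),st["tcp_rot"],st["opening"])
x,y=proj("side",st["eef_pos"])[0].astype(int)
cv2.imwrite("pics/c5.png",cv2.resize(s[y-45:y+45,x-60:x+60],(640,480),interpolation=cv2.INTER_CUBIC))
E
```

```text
16.125 [ 5.6135e+02 -2.1016e+02  9.7250e+01 -2.6100e+00  5.4000e-01  6.6200e+00] [3.14149490e+00 6.54094750e-05 1.57888525e+00] 0.12974591429670107
```

View pics/c5.png

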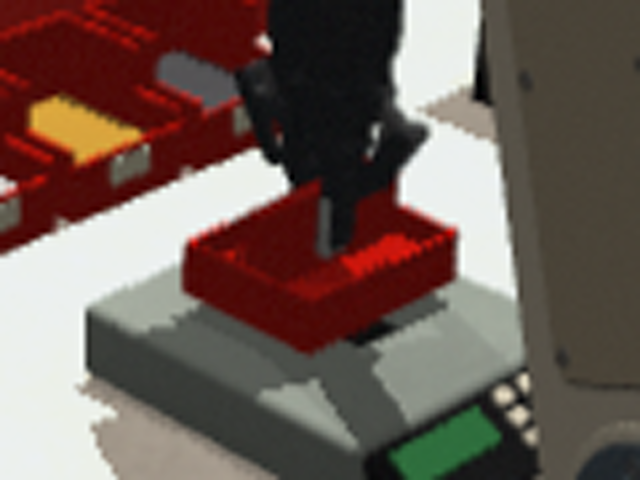

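The picture shows the pan flat and square on the scale (centre ≈(320,265)). The load is about 8.9 N, which means roughly 7.4 mm of spring travel. By tool height it is about 7.8 mm. Handing in while still holding.

```bash
python3 -c "
from rig import *
print(sign_off()); s=sense(); print(s['clock'],s['eef_pos'],s['contact_force'],s['opening'])"
```

```text
the job is handed in; nothing more can be done
None
the job is handed in; nothing more can be done
```

The red pan is back on the scale, square to it and seated over the pin. I handed the job in at about 16 s with the gripper still holding the pan pressed down.

- **Pick-up:** I took the right-hand of the two red pans by its divider and carried it to the scale. The pin went into the socket at the first descent. Partway down the socket wall touched the pin with about 5 N, so I moved the pan about 2 mm toward the back of the scale, and it then dropped on fully.
- **Seating:** It met the platform at tool height about 105 mm, which fits a full seat at 77 mm.
- **Press depth:** Tool height gives about 7.8 mm and the spring force gives about 7.4 mm. Both are above the 6 mm minimum.
- **Load on the scale:** It was about 9 N at the last check, and the readings I took on the way down were lower. That is well under 25 N.
- **Squareness:** The tool's heading was within about 0.1° of my measured scale heading. The last side picture shows the pan flat and square.
- **Disagreements:** The side camera read positions about 4 mm farther back in x than the top camera. A sideways force of about 2.6 N remained at the end. One image fit over the scale was poor, because red bins lie behind the pan, so I did not rely on it alone.
- **Other things:** The arm went nowhere near the other things. I did not measure their positions again at the end.

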